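Load the card tray of a badge printer

TASK

Get the badge printer's card tray ready: push its sprung lift plate down until it lies level and the catch holds it there, set the banded pack of blank cards flat on the plate with its long side along the tray's fence, then slide the side guide in until it holds the pack snugly against the fence. Be gentle - neither the plate nor the guide takes more than about 16 N from your hand, and the pack must not be dropped - and leave the mug, stapler and dish of paper clips where they are.

Things in the scene. Friction and masses are not known exactly. Their poses are not given: they have to be found in the camera images.
- card_tray: Flat grey plastic tray, 142 x 122 mm, fixed on the desk. Origin: on the desk under the middle of its card pocket. x: from the hinge end to the catch end; y: from fence to guide; z up. Pocket: end walls' inner faces at x = -45.5 and 45.5 mm (4.5 thick), fence's inner face at y = -27 (4 thick), all 34 mm high over the desk; deck 8 mm high.
- pocket (a point): Fixed point of the tray where the middle of the pack's underside belongs once the guide is closed: over the tray's origin, 16 mm above the desk (the level plate's top). Axes as the tray's.
- catch (a point): Nose of the catch, a small spring bolt in a dark housing beyond the far end wall (tray x 51 to 78 mm, y -17 to 11, up to 30 mm high). The tongue on the plate's end pushes the sloped nose back and snaps under it. Nominal place on the tray, 16 mm over the desk; the real nose is up to 4 mm higher or lower, unmeasured.
- lift_plate (a joint): Plate angle, rad: 0 level, 0.30 sprung up (as found). Bare aluminium sheet 86 x 46 mm (tray x -43 to 43, y -26 to 20), top 16 mm over the desk when level, hinged at x = -43, z = 14 mm. Let go before the snap, it springs up; once caught it stays within 0.05 of level.
- plate_pad (a point): Middle of the cork pad (14 x 24 mm) on the plate, the place to press, 69 mm from the hinge, 20 mm higher when up than level (then tray x 26, y -3). 5 to 6 N of spring; 7 to 11 N while the bolt is forced back, from up to 8 mm above level; less again until the plate is under the bolt, within 3 mm of level; right after it a stiff rubber stop (10 N per mm or more). Over 16 N by hand is too much.
- card_pack: Pack of blank white plastic cards in a paper band, a firm block 86 (x) x 54 (y) x 40 (z) mm, 0.2 to 0.33 kg, lying flat on the desk. Origin: middle of its underside. It may go in either way round. It must not hit the plate with more than 25 N.
- guide (a joint): Travel of the side guide, m: 0 wide open, growing along the tray's -y toward the fence. The gap from guide to fence is 70 mm minus this, so 0.016 just holds the 54 mm pack. About 2 N of friction; stays where left. Black wall 68 mm long (x), 3.5 mm thick, top 32 mm over the desk. More than 16 N from the hand is too much.
- guide_pad (a point): Middle of the ribbed push pad (22 mm wide, from 14 to 32 mm over the desk) on the guide's outer (+y) face: 24 mm over the desk, at tray x = 0, y = 50.7 mm minus the guide's travel. A foot up to 11 mm high reaches 14 mm behind it; nothing else stands there. Axes as the tray's.
- mug: Dark stoneware mug, 85 mm across, 96 mm high, at the near left. Origin: under its middle. To be left alone (not moved by more than 20 mm).
- stapler: Black stapler 36 x 145 x 57 mm at the far left. Origin: under its middle. To be left alone (20 mm).
- clip_dish: Small dark dish with paper clips, 97 mm across, 24 mm high, at the near right. Origin: under its middle. To be left alone (20 mm).
Mind the look-alikes: they are no part of the job. Of the things that look like the card_pack, the larger one is meant.

How it is judged (in metres and radians):
On the way, in this order (a step that is already met when the one before it is completed fails the run):
1. the lift plate is level and stays so with the hand off it (value of joint lift_plate between -0.05 and 0.05 rad and contact force between the fingers and lift_plate below 0.2 N), for 0.3 s.
2. the pack lies flat on the level plate in the pocket, let go (value of joint lift_plate between -0.05 and 0.05 rad and x of card_pack in the frame of pocket between -0.004 and 0.004 m and z of card_pack in the frame of pocket between -0.005 and 0.005 m and angle between card_pack's own z axis and vertical below 0.07 rad and contact force between the fingers and card_pack below 0.2 N), for 0.2 s.
At the end, for the whole second after the job is handed in: Plate latched within 0.05 rad of level; pack flat on it (0.07 rad), centred in the pocket within 4 mm lengthwise and 3 mm across, square with the tray within 0.06 rad; guide travel above 14 mm, so it is within 2 mm of holding the pack; all at rest and let go (value of joint lift_plate between -0.05 and 0.05 rad and x of card_pack in the frame of pocket between -0.004 and 0.004 m and z of card_pack in the frame of pocket between -0.005 and 0.005 m and angle between card_pack's own z axis and vertical below 0.07 rad and y of card_pack in the frame of pocket between -0.003 and 0.003 m and angle between the x axis of card_pack and the x axis of card_tray, either way round below 0.06 rad and value of joint guide above 0.014 m and linear speed of card_pack below 0.02 m/s); the robot touches nothing.
It fails at once if the hand pressed the lift plate with more than 16 N (contact force between any of the fingers, the arm and lift_plate above 16 N).
It fails at once if the hand pressed the guide with more than 16 N (contact force between any of the fingers, the arm and guide above 16 N).
It fails at once if the pack was dropped or rammed onto the plate (more than 25 N) (contact force between card_pack and lift_plate above 25 N).
It fails at once if the mug, the stapler or the dish of clips was moved by more than 20 mm (distance of any of mug, stapler, clip_dish from where it was at the start of the episode above 0.02 m).
It also fails if it takes over 64 s, if anything falls off the work surface, if the arm or the gripper's body presses on something with over 40 N, if the wrist force passes 120 N, or if a joint passes its speed limit or range.

ROBOT

A 7-joint arm with a two-finger parallel gripper is mounted at the origin on a cart in front of the work surface, level with it; the furniture and walls round the work are solid. World frame = base frame: x ahead of the robot, y to its left, z up, the work surface at z = 0. Lengths are in mm, angles in rad, forces in N, time in s.
With the tool pointing down it reaches from about 425 to 950 mm from the base axis. Payload 16.7 kg.
Tool frame: the origin (TCP) lies midway between the tips of the shut fingers; the grasp point (between the pads) lies ctrl.hold_point_z behind it (ctrl.hold_point_z is the distance from the TCP to the grasp point, in mm); z points along the fingers, y is the line along which they close (so a half turn about z gives the same grasp; the last joint's range is limited). The gripper opens to 94 mm and grips with 3 to 60 N. Pads are 16 mm wide; open, the fingers measure 119 mm over their backs; the gripper's body (75 mm by 177 mm) begins 78 mm behind the grasp point.
Start: joints at [-1.325, 0.426, 0.074, 1.606, -0.034, 1.111, -0.067], TCP at [260.244, 622.774, 205.467] pointing down, gripper open.
Joint ranges: [-2.85, 2.85], [-0.5, 2.14], [-1.23, 1.37], [0.21, 2.46], [-1.02, 4.16], [0.16, 2.05], [-2.73, 2.73]. Speed limits (rad/s): [1.89, 1.89, 2.39, 2.39, 3.01, 3.01, 3.01].

INTERFACE

Orientations are given as a unit quaternion [x, y, z, w].
In Python, from rig import ctrl gives the robot as it stands.
- The arm moves only by the shell command python3 -m creep 'ROWS' [OPENING] [FORCE]. ROWS is a JSON list that holds a single list of rows (three levels of brackets), with 1 to 5 rows, each of 4 numbers: dx, dy, dz in mm, then a turn about the tool's z in rad; each row is the pose to reach, as a shift and turn from the pose commanded when the command began, along the tool's axes at that moment; what a row does not reach only later rows make up. A row lasts 1/12 s, in which the tool goes at most 41.7 mm and 0.125 rad, less where a joint would pass 70% of its speed; a pose out of reach is approached as far as the arm can. OPENING is the finger opening in mm, set as the command begins (- or left out keeps the last). The fingers move at their own pace and stop on an object; FORCE is the grip in N (left out, the last holds). Time passes only in rows, so rows that do not move let the fingers close. It prints the time, the measured TCP pose, the force, the opening and the grip force at its end. Input that does not fit is refused with a message, and nothing moves.
- ctrl.state(): the state, without advancing time (a new reading comes with each control period).
- ctrl.grab_frame(name): name is "scene" or "top"; returns a dict with "color" (400x640x3 uint8, blue, green, red), "mtx" (3x3 intrinsics, pixels), "world_from_camera" (4x4, takes a point from camera to world coordinates). Camera axes: x right, y down, z forward; pixel columns grow to the right and rows downward; lengths in mm; the calibration is good to about 2 mm. A picture is of the moment at which its call begins. There is no depth.
- ctrl.finish_job(): hands the job in; it is judged then, once.
The state is a dict: "time_s": time; "joint_pos": joint angles; "qd": joint speeds; "joint_torque": joint torques, N m; "eef_pos": TCP position; "tcp_rot": TCP orientation; "ft_force": force on the tool from outside, world axes, zero at the start; "ft_torque": the same for the moment, N m; "width": finger opening in mm; "grip_force": force on a finger pad.
Only numpy, scipy, OpenCV 4.12 (cv2) and the standard library are available. Lean on these libraries where they do the work, as an engineer would, in place of code of your own. Each camera call takes 0.05 s, during which the arm holds its last target. There are 200 camera calls.

## Working session

There is one attempt and no reset: what is moved stays moved. The work goes in short steps, Python scripts to look and compute and a shell command to move; the robot and the scene stay as the last step left them, time stands still between calls to the robot, and variables do not carry over. Pictures are saved under pics/ and viewed, at most 10 in all, crops included, and the job is handed in when it is done.

```bash
ls; mkdir -p pics
python3 - <<'E'
from rig import ctrl
import cv2,json,numpy as np
s=ctrl.state();print({k:np.round(v,3).tolist() for k,v in s.items()},ctrl.hold_point_z)
for n in("scene","top"):
    f=ctrl.grab_frame(n);cv2.imwrite(f"pics/{n}0.png",f["color"]);print(n,f["mtx"].tolist(),np.round(f["world_from_camera"],4).tolist())
E
```

```text
pics
{'time_s': 0.0, 'joint_pos': [-1.325, 0.427, 0.074, 1.607, -0.034, 1.111, -0.067], 'qd': [-0.003, -0.0, -0.001, -0.0, 0.001, 0.001, -0.001], 'joint_torque': [-0.001, -93.581, 3.666, -45.42, -0.049, 0.02, 0.0], 'eef_pos': [260.069, 622.386, 204.783], 'tcp_rot': [0.197, 0.98, -0.001, -0.0], 'ft_force': [-0.127, 0.203, -0.365], 'ft_torque': [0.006, -0.004, -0.016], 'grip_force': 0.0, 'width': 94.113} 18.8
scene [[443.9639602703099, 0.0, 323.73961202673235], [0.0, 443.9639602703099, 208.9581252583973], [0.0, 0.0, 1.0]] [[-0.0625, 0.4987, -0.8645, 1481.9839], [0.998, 0.0412, -0.0483, 60.7649], [0.0115, -0.8658, -0.5003, 637.5124], [0.0, 0.0, 0.0, 1.0]]
top [[443.5181231999397, 0.0, 313.3744546378217], [0.0, 443.5181231999397, 195.58460685489052], [0.0, 0.0, 1.0]] [[-0.004, -0.9992, 0.0399, 432.0803], [-0.9999, 0.0035, -0.0141, -7.4438], [0.014, -0.0399, -0.9991, 1129.0718], [0.0, 0.0, 0.0, 1.0]]
```

View pics/scene0.png

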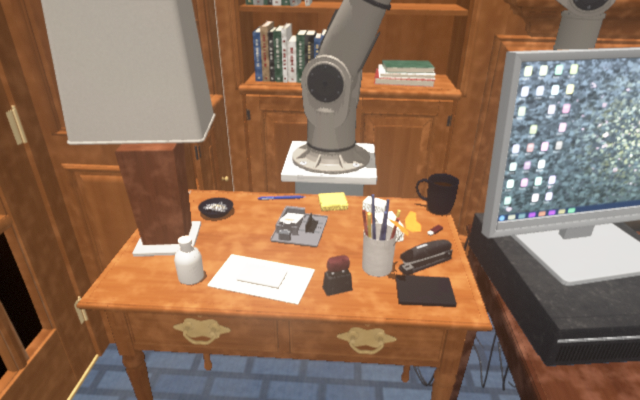

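View pics/top0.png

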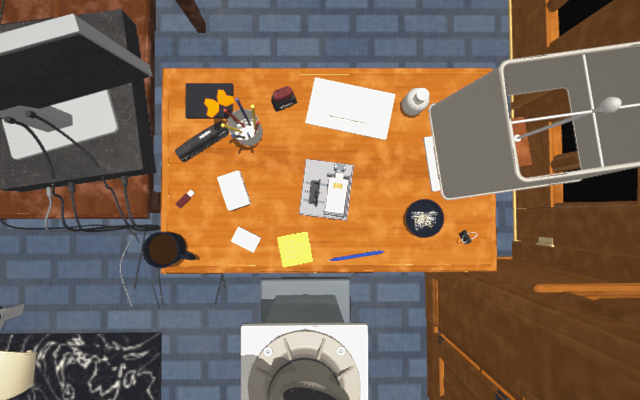

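The scene shows the tray at about (300,228) and the pencil cup hiding the pack. In the top view the tray is at (326,190), the larger white pack at (233,190), its smaller look-alike at (245,238), the mug at (165,250), the stapler at (202,140) and the dish at (424,218). I'll zoom in.

Run:
```python
import cv2,numpy as np
t=cv2.imread("pics/top0.png");s=cv2.imread("pics/scene0.png")
a=cv2.resize(t[150:230,290:365],None,fx=7,fy=7,interpolation=cv2.INTER_CUBIC)[:560,:525]
b=cv2.resize(t[160:260,210:270],(270,450),interpolation=cv2.INTER_CUBIC)
c=np.zeros((560,800,3),np.uint8);c[:,:525]=a;c[:450,527:797]=b
cv2.imwrite("pics/z1.png",c)
a=cv2.resize(s[190:260,260:420],None,fx=5,fy=5,interpolation=cv2.INTER_CUBIC)
cv2.imwrite("pics/z2.png",a)
```

```text
(no output)
```

View pics/z1.png

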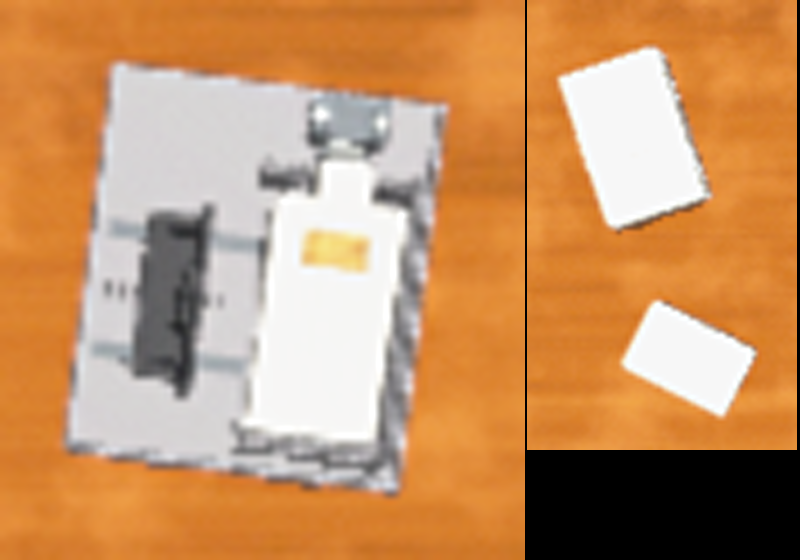

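View pics/z2.png

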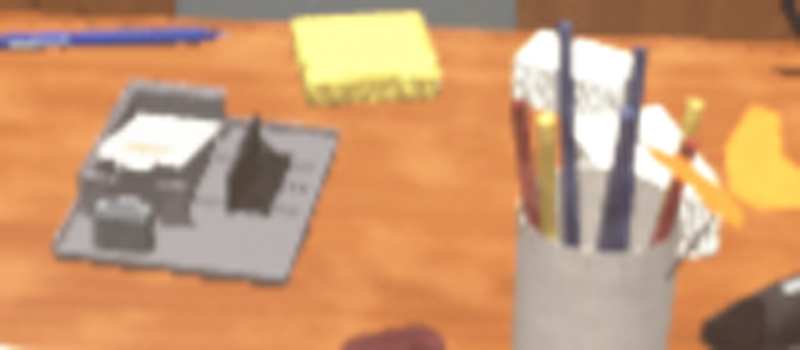

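The zoom shows tray x pointing up the image (hinge low, catch at zoom (348,120)), the cork pad at (338,250), the guide at (170,295) and the fence at right. The pack and its look-alike are plain white rectangles. Now measuring.

```bash
cat > h.py <<'E'
import numpy as np,cv2
from rig import ctrl
def ray(f,uv):
    M=f["world_from_camera"];d=M[:3,:3]@np.linalg.solve(f["mtx"],[uv[0],uv[1],1.]);return M[:3,3],d/np.linalg.norm(d)
def plane(f,uv,z):
    o,d=ray(f,uv);return o+d*(z-o[2])/d[2]
def proj(f,p):
    M=np.linalg.inv(f["world_from_camera"]);c=f["mtx"]@(M[:3,:3]@np.asarray(p,float)+M[:3,3]);return c[:2]/c[2]
def tri(f,u,g,v):
    o,d=ray(f,u);q,e=ray(g,v);s=np.linalg.lstsq(np.c_[d,-e],q-o,rcond=None)[0]
    a,b=o+s[0]*d,q+s[1]*e;return (a+b)/2,np.linalg.norm(a-b)
def blobs(m,amin):
    cs,_=cv2.findContours(m.astype(np.uint8),cv2.RETR_EXTERNAL,cv2.CHAIN_APPROX_NONE)
    return [c for c in cs if cv2.contourArea(c)>=amin]
def rect(f,c,z):
    P=np.array([plane(f,p,z)[:2] for p in c[:,0].astype(float)],np.float32)
    return cv2.minAreaRect(P),P
E
python3 - <<'E'
from h import *
t=ctrl.grab_frame("top");s=ctrl.grab_frame("scene")
np.set_printoptions(precision=1,suppress=True)
def hsv(f):return cv2.cvtColor(f["color"],cv2.COLOR_BGR2HSV)
H=hsv(t);up=6
big=cv2.resize(t["color"],None,fx=up,fy=up,interpolation=cv2.INTER_LINEAR);B=cv2.cvtColor(big,cv2.COLOR_BGR2HSV)
def win(m,x0,x1,y0,y1):
    o=np.zeros_like(m);o[y0*up:y1*up,x0*up:x1*up]=m[y0*up:y1*up,x0*up:x1*up];return o
def sub(c): return ((c.astype(float)+.5)/up-.5)
def show(n,m,z):
    for c in blobs(m,40*up*up):
        r,P=rect(t,sub(c),z);print(n,"px",sub(c).mean((0,1)),"c",np.array(r[0]),"size",np.array(r[1]),"ang",r[2]);print(cv2.boxPoints(r).round(1).tolist())
white=(B[...,1]<90)&(B[...,2]>150)
show("pack",win(white,215,262,165,258),40)
tray=(B[...,1]<115)
show("tray",win(tray,290,365,150,230),8)
cork=(B[...,1]>60)&(B[...,2]>150)&(B[...,0]<30)
print("cork")
for c in blobs(win(cork,331,345,180,192),10*36):print(sub(c).mean((0,1)),cv2.contourArea(c)/36)
pl=(B[...,1]<30)&(B[...,2]>225)
show("plate",win(pl,320,352,165,218),25)
S=s["color"];bs=cv2.resize(S,None,fx=up,fy=up,interpolation=cv2.INTER_LINEAR);b=cv2.cvtColor(bs,cv2.COLOR_BGR2HSV)
ck=(b[...,1]>25)&(b[...,2]>200)&(b[...,0]<30)
print("cork scene")
for c in blobs(win(ck,282,300,212,224),3*36):print(sub(c).mean((0,1)),cv2.contourArea(c)/36)
ws=(b[...,1]<60)&(b[...,2]>140)
for c in blobs(win(ws,358,410,194,244),10*36):print("wh",cv2.contourArea(c)/36,sub(cv2.approxPolyDP(c,8,True))[:,0].tolist())
E
```

```text
pack px [245.6 239.1] c [369.8 143.2] size [63.7 42. ] ang 63.26688766479492
[[336.70001220703125, 124.19999694824219], [374.20001220703125, 105.30000305175781], [402.8999938964844, 162.3000030517578], [365.3999938964844, 181.10000610351562]]
pack px [233.5 190.3] c [489.7 173. ] size [89.8 60.4] ang 18.48594856262207
[[437.5, 187.39999389648438], [456.70001220703125, 130.10000610351562], [541.7999877929688, 158.60000610351562], [522.7000122070312, 215.89999389648438]]
tray px [326.1 189.1] c [492.8 -55.2] size [124.2 144.2] ang 82.49665832519531
[[413.20001220703125, -107.30000305175781], [556.0999755859375, -126.19999694824219], [572.2999877929688, -3.0], [429.3999938964844, 15.800000190734863]]
cork
[337.4 185.4] 42.90277777777778
plate px [336.3 193. ] c [484.3 -80.2] size [ 47.5 100. ] ang 80.93225860595703
[[431.20001220703125, -95.69999694824219], [530.0, -111.5], [537.5, -64.5999984741211], [438.70001220703125, -48.79999923706055]]
cork scene
[288.7 219.2] 9.11111111111111
wh 769.4166666666666 [[373.9166666666667, 196.41666666666666], [375.4166666666667, 238.25], [372.0833333
[... 344 characters left out ...]
66666], [397.0833333333333, 226.75], [393.5833333333333, 237.41666666666666], [389.5833333333333, 238.25], [393.4166666666667, 224.08333333333334], [389.4166666666667, 219.41666666666666], [394.25, 220.08333333333334], [395.5833333333333, 215.91666666666666], [391.75, 210.91666666666666], [387.4166666666667, 210.25], [385.25, 238.75], [379.0833333333333, 238.91666666666666], [383.75, 213.75], [386.5833333333333, 212.25], [385.0833333333333, 206.91666666666666], [387.9166666666667, 199.58333333333334]]
wh 122.79166666666667 [[367.9166666666667, 195.41666666666666], [362.75, 201.08333333333334], [362.4166666666667, 208.08333333333334], [371.5833333333333, 212.25], [371.75, 196.58333333333334]]
```

Run:
```python
from h import *
np.set_printoptions(precision=1,suppress=True)
t=ctrl.grab_frame("top");s=ctrl.grab_frame("scene")
c0=np.array([492.8,-55.2]);a=-.1314;R=np.array([[np.cos(a),-np.sin(a)],[np.sin(a),np.cos(a)]])
O=c0+R@[-11,-23];print("O",O)
def T(p):return R.T@(np.asarray(p)[:2]-O)
z=lambda x,y:np.array([290+(x+.5)/7-.5,150+(y+.5)/7-.5])
p,g=tri(t,z(337,251),s,(288.7,219.2));print("cork tri",p,g,T(p),"plane36",T(plane(t,z(337,251),36)))
print("plate hinge corners",[T(plane(t,z(*q),16)) for q in((246,432),(377,441))])
print("guide top end",[T(plane(t,z(*q),32)) for q in((209,205),(184,396))])
print("tongue-side wall ends",[T(plane(t,z(*q),34)) for q in((262,165),(262,188),(415,185))])
print("catch housing corners",[T(plane(t,z(*q),30)) for q in((312,97),(392,107),(385,145))])
# tray predicted corner in scene
for q in((-60,-38),(82,-38),(82,84),(-60,84)):print("tray corner scene",proj(s,[*(O+R@q),8]))
C=np.array([489.9,175.4]);b=.323;Q=np.array([[np.cos(b),-np.sin(b)],[np.sin(b),np.cos(b)]])
for q in((43,27),(43,-27),(-43,-27),(-43,27)):
    P=C+Q@q;print("pack",q,"top40",proj(t,[*P,40]),"scene40",proj(s,[*P,40]),"scene0",proj(s,[*P,0]))
cv2.imwrite("pics/z3.png",cv2.resize(s["color"][190:255,350:420],None,fx=8,fy=8,interpolation=cv2.INTER_CUBIC))
B=cv2.resize(t["color"][165:215,215:260],None,fx=8,fy=8,interpolation=cv2.INTER_LINEAR)
for th in (200,225,240):
    for c in blobs(B.min(2)>th,1000):
        c=(c+.5)/8-.5+[215,165];r,_=rect(t,c,40);print(th,np.array(r[0]),np.array(r[1]),r[2])
```

```text
O [478.9 -76.6]
cork tri [500.8 -84.2  34.5] 1.9605840288707213 [22.7 -4.7] plane36 [22.4 -3.7]
plate hinge corners [array([-44.8,  19.4]), array([-42.1, -27.6])]
guide top end [array([33.1, 43.1]), array([-35.2,  43.4])]
tongue-side wall ends [array([49.4, 26.4]), array([41.3, 25.3]), array([ 49.3, -28.3])]
catch housing corners [array([76.1, 11.6]), array([ 76.2, -17. ]), array([ 62.5, -16.3])]
tray corner scene [285.5 211. ]
tray corner scene [270.6 238.6]
tray corner scene [317.7 244.3]
tray corner scene [328.2 215.7]
pack (43, 27) top40 [216.6 177. ] scene40 [405.6 226.7] scene0 [403.9 239.9]
pack (43, -27) top40 [237.5 169.9] scene40 [385.6 229.5] scene0 [384.3 242.8]
pack (-43, -27) top40 [248.6 203.1] scene40 [373.5 212.6] scene0 [372.5 225.3]
pack (-43, 27) top40 [227.6 210.2] scene40 [392.4 210.1] scene0 [391.1 222.8]
200 [490.1 173.3] [87.2 58.4] 18.236391067504883
225 [490.  174.1] [86.1 55.6] 18.563997268676758
240 [490.2 174.2] [85.  53.8] 18.562437057495117
```

View pics/z3.png

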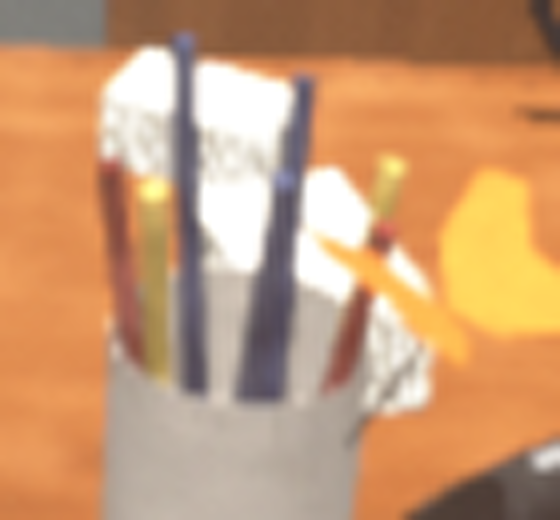

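The clipped view shows the pack's top corners at about (392,211) and (404,228) and its base at (404,241). All are within 1–1.5 px of the 40 mm prediction, so the pack pose and height agree. The tray checks too: cork pad z is 34.5, the guide face is at y 43 and the plate hinge at about -43.

```bash
cat > d.py <<'E'
# d.py frame x y z heading(deg of tool y, frame-relative): tool-axis shift still to go. frame: w world, t tray
import sys;from h import *
from scipy.spatial.transform import Rotation as Ro
O=np.array([478.8,-77.0]);a=-.1314;R=np.array([[np.cos(a),-np.sin(a)],[np.sin(a),np.cos(a)]])
fr=sys.argv[1];x,y,z,h=map(float,sys.argv[2:6]);h=np.radians(h);p=np.array([x,y])
if fr=="t":p=O+R@p;h+=a
s=ctrl.state();M=Ro.from_quat(s["tcp_rot"]).as_matrix()
d=M.T@(np.array([*p,z])-s["eef_pos"]);v=M.T@[np.cos(h),np.sin(h),0]
t=np.arctan2(-v[0],v[1]);t=(t+np.pi/2)%np.pi-np.pi/2
print("go",np.round(d,1),"turn",round(t,3),"tcp",np.round(s["eef_pos"],1),"tray",np.round(R.T@(s["eef_pos"][:2]-O),1),"t",round(s["time_s"],2),"F",np.round(s["ft_force"],1),"tilt",round(np.degrees(np.arccos(-M[2,2])),2))
E
python3 d.py t 25 -3 120 90
```

```text
go [-496.4 -557.6   85.5] turn -0.264 tcp [260.2 622.6 205.2] tray [-308.4  665. ] t 0.3 F [-0.3  0.1 -0.4] tilt 0.03
```

```bash
python3 -m creep '[[[-27, -30, 0, -0.05], [-54, -60, 0, -0.1], [-81, -90, 0, -0.15], [-108, -120, 0, -0.2], [-135, -150, 0, -0.264]]]' 0 10; python3 d.py t 25 -3 120 90
```

```text
time_s: 0.72
eef_pos: [327.3, 430.4, 205.4]
tcp_rot: [0.065, 0.998, 0.0, 0.0]
ft_force: [1.4, -0.1, -0.5]
width: 64.2
grip_force: 0.0
go [-240.8 -486.7   85.4] turn 0.002 tcp [327.3 430.4 205.4] tray [-216.7  483.2] t 0.72 F [ 1.4 -0.1 -0.5] tilt 0.01
```

```bash
python3 -m creep '[[[-18, -36, 0, 0], [-36, -72, 0, 0], [-54, -108, 0, 0], [-72, -144, 0, 0], [-90, -180, 0, 0]]]'; python3 -m creep '[[[-18, -36, 5, 0], [-36, -72, 10, 0], [-54, -108, 20, 0], [-72, -144, 30, 0], [-90, -180, 40, 0]]]';  python3 d.py t 25 -3 120 90
```

```text
time_s: 1.13
eef_pos: [392.7, 240.2, 205.7]
tcp_rot: [0.066, 0.998, 0.0, 0.0]
ft_force: [1.4, -1.4, -0.1]
width: 30.7
grip_force: 0.0
time_s: 1.55
eef_pos: [458.4, 49.9, 165.5]
tcp_rot: [0.066, 0.998, 0.0, 0.001]
ft_force: [1.5, 1.1, 0.0]
width: 0.4
grip_force: 0.0
go [ -61.8 -126.1   45.5] turn -0.0 tcp [458.4  49.9 165.5] tray [-36.8 123.1] t 1.55 F [1.5 1.1 0. ] tilt 0.07
```

```bash
python3 -m creep '[[[-18, -36, 12, 0], [-36, -70, 24, 0], [-50, -102, 36, 0], [-61.8, -126, 45.5, 0], [-61.8, -126, 45.5, 0]]]' >/dev/null; python3 -m creep '[[[0, 0, 25, 0], [0, 0, 50, 0], [0, 0, 65, 0], [0, 0, 70, 0], [0, 0, 70, 0]]]'; python3 d.py t 25 -3 38 90
python3 - <<'E'
from h import *
t=ctrl.grab_frame("top");s=ctrl.grab_frame("scene")
o=np.zeros((560,800,3),np.uint8)
o[:,:400]=cv2.resize(t["color"][150:220,300:350],(400,560));o[:,400:]=cv2.resize(s["color"][180:250,265:315],(400,560))
cv2.imwrite("pics/p1.png",o)
E
```

```text
time_s: 2.38
eef_pos: [502.1, -81.1, 49.2]
tcp_rot: [0.066, 0.998, -0.0, -0.001]
ft_force: [0.3, 0.1, 0.2]
width: 0.6
grip_force: 0.0
go [-1.4 -1.9 11.2] turn -0.0 tcp [502.1 -81.1  49.2] tray [23.6 -1. ] t 2.38 F [0.3 0.1 0.2] tilt 0.11
```

View pics/p1.png

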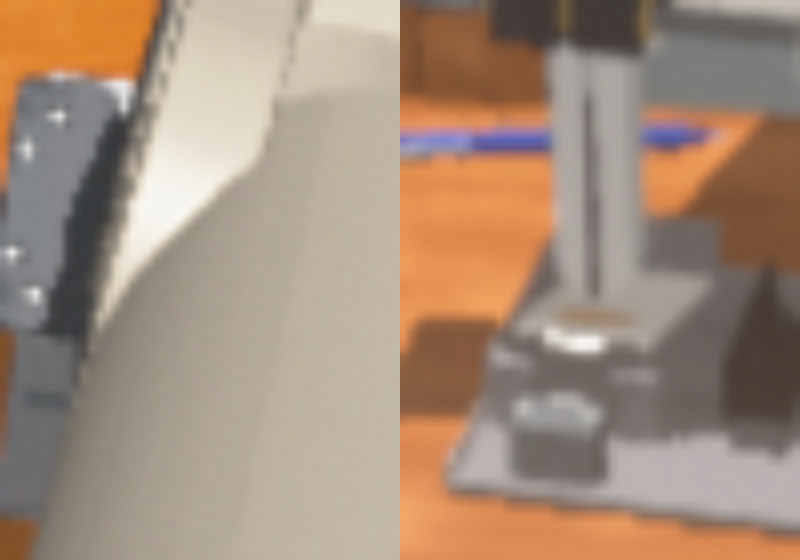

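In the scene crop the shut fingers hang just above the cork pad (crop (595,318)), with the catch housing in front at (560,430). I'll correct sideways and go down gently.

```bash
python3 -m creep '[[[-1, -1.5, 3, 0], [-1, -1.5, 6, 0], [-1, -1.5, 9, 0], [-1, -1.5, 10, 0], [-1, -1.5, 10, 0]]]'; python3 -m creep '[[[0, 0, 1, 0], [0, 0, 2, 0], [0, 0, 3, 0], [0, 0, 4, 0], [0, 0, 5, 0]]]';python3 d.py t 25 -3 16 90
```

```text
time_s: 2.9
eef_pos: [503.8, -82.8, 40.0]
tcp_rot: [0.066, 0.998, 0.0, 0.0]
ft_force: [0.4, 0.5, 2.6]
width: 0.7
grip_force: 1.2
time_s: 3.32
eef_pos: [504.0, -82.9, 35.1]
tcp_rot: [0.066, 0.998, -0.0, 0.0]
ft_force: [2.5, 0.1, 4.5]
width: 0.3
grip_force: 2.2
go [ 0.8 -0.4 19.1] turn -0.0 tcp [504.  -82.9  35.1] tray [25.7 -2.6] t 3.32 F [2.5 0.1 4.5] tilt 0.04
```

```bash
python3 -m creep '[[[0, 0, 1, 0], [0, 0, 2, 0], [0, 0, 3, 0], [0, 0, 4, 0], [0, 0, 5, 0]]]'|sed -n '2p;4p'; python3 -m creep '[[[0, 0, 0.5, 0], [0, 0, 1, 0], [0, 0, 1.5, 0], [0, 0, 2, 0], [0, 0, 2.5, 0]]]'|sed -n '2p;4p'
```

```text
eef_pos: [504.2, -83.0, 30.2]
ft_force: [3.2, -0.0, 5.5]
eef_pos: [504.4, -83.0, 27.7]
ft_force: [4.3, -0.2, 6.2]
```

```bash
python3 -m creep '[[[0, 0, 0.5, 0], [0, 0, 1, 0], [0, 0, 1.5, 0]]]'|sed -n '2p;4p'; python3 -m creep '[[[0, 0, 0.5, 0], [0, 0, 1, 0]]]'|sed -n '2p;4p'
```

```text
eef_pos: [504.5, -83.0, 26.3]
ft_force: [4.6, -0.2, 6.1]
eef_pos: [504.5, -83.0, 25.3]
ft_force: [4.1, -0.4, 6.2]
```

```bash
python3 -m creep '[[[-0.5, 0, 0.5, 0], [-1, 0, 1, 0]]]'|sed -n '2p;4p'; python3 -m creep '[[[0, 0, 0.5, 0], [0, 0, 1, 0]]]'|sed -n '2p;4p'
```

```text
eef_pos: [504.9, -83.1, 24.1]
ft_force: [1.2, -0.7, 5.3]
eef_pos: [505.0, -83.0, 23.2]
ft_force: [1.0, 0.5, 9.6]
```

```bash
python3 -m creep '[[[0, 0, 0.5, 0], [0, 0, 1, 0]]]'|sed -n '2p;4p'; python3 -m creep '[[[0, 0, 0.5, 0], [0, 0, 1, 0]]]'|sed -n '2p;4p'
```

```text
eef_pos: [505.0, -83.1, 22.2]
ft_force: [0.8, 0.4, 9.9]
eef_pos: [505.1, -83.1, 21.3]
ft_force: [0.6, -0.3, 10.0]
```

```bash
python3 -m creep '[[[0, 0, 0.4, 0], [0, 0, 0.8, 0]]]'|sed -n '2p;4p'
```

```text
eef_pos: [505.2, -83.1, 20.5]
ft_force: [1.9, -0.8, 9.0]
```

```bash
python3 -m creep '[[[0, 0, 0.4, 0], [0, 0, 0.8, 0]]]'|sed -n '2p;4p'
```

```text
eef_pos: [505.2, -83.1, 19.7]
ft_force: [2.0, 0.0, 6.2]
```

```bash
python3 -m creep '[[[0, 0, 0.25, 0], [0, 0, 0.5, 0]]]'|sed -n '2p;4p'; python3 -m creep '[[[0, 0, 0.2, 0], [0, 0, 0.3, 0]]]'|sed -n '2p;4p'
```

```text
eef_pos: [505.3, -83.1, 19.2]
ft_force: [3.7, 0.4, 7.4]
eef_pos: [505.3, -83.1, 18.9]
ft_force: [3.4, 0.4, 6.8]
```

```bash
python3 -m creep '[[[0, 0, 0.2, 0], [0, 0, 0.3, 0]]]'|sed -n '2p;4p'
```

```text
eef_pos: [505.3, -83.1, 18.5]
ft_force: [3.2, -0.1, 6.2]
```

```bash
python3 -m creep '[[[0, 0, 0.2, 0], [0, 0, 0.3, 0]]]'|sed -n '2p;4p'
```

```text
eef_pos: [505.3, -83.1, 18.2]
ft_force: [3.3, 0.3, 6.3]
```

```bash
python3 -m creep '[[[0, 0, 0.2, 0], [0, 0, 0.3, 0]]]'|sed -n '2p;4p'
```

```text
eef_pos: [505.3, -83.1, 17.9]
ft_force: [3.2, -0.7, 6.2]
```

```bash
python3 -m creep '[[[0, 0, 0.2, 0], [0, 0, 0.3, 0]]]'|sed -n '2p;4p'
```

```text
eef_pos: [505.4, -83.1, 17.7]
ft_force: [3.5, 0.3, 7.6]
```

```bash
python3 -m creep '[[[0, 0, 0.2, 0], [0, 0, 0.3, 0]]]'|sed -n '2p;4p'
```

```text
eef_pos: [505.4, -83.1, 17.5]
ft_force: [2.5, -0.6, 10.4]
```

```bash
python3 -m creep '[[[0, 0, 0.2, 0], [0, 0, 0.3, 0]]]'|sed -n '2p;4p'
```

```text
eef_pos: [505.5, -83.1, 17.3]
ft_force: [2.2, 0.3, 13.1]
```

Force jumped at the rubber stop, so I'm backing off and watching whether the plate follows.

```bash
python3 -m creep '[[[0, 0, -0.5, 0], [0, 0, -1, 0], [0, 0, -1.5, 0]]]'|sed -n '2p;4p'; python3 -m creep '[[[0, 0, -1, 0], [0, 0, -2, 0], [0, 0, -3, 0]]]'|sed -n '2p;4p'
```

```text
eef_pos: [505.1, -83.1, 18.5]
ft_force: [1.2, 0.1, 0.6]
eef_pos: [504.0, -83.0, 21.1]
ft_force: [-0.2, -0.7, -0.4]
```

Latched: the force vanished within 1 mm. Next the pack.

```bash
python3 -m creep '[[[0, 0, -20, 0], [0, 0, -50, 0], [0, 0, -80, 0], [0, 0, -100, 0], [0, 0, -110, 0]]]' 90|sed -n '1,2p'; python3 d.py w 490.1 174.4 130 108.56
```

```text
time_s: 7.82
eef_pos: [505.2, -83.1, 133.6]
go [ 48.9 253.3   3.7] turn -0.456 tcp [505.2 -83.1 133.6] tray [27.  -2.6] t 7.82 F [ 0.3 -0.2 -0.7] tilt 0.14
```

```bash
python3 -m creep '[[[6, 38, 0, -0.09], [12, 76, 0, -0.18], [18, 114, 0, -0.27], [24, 152, 0, -0.36], [30, 190, 0, -0.456]]]'|sed -n '1,2p'; python3 d.py w 490.1 174.4 70 108.56
```

```text
time_s: 8.23
eef_pos: [498.8, 111.1, 130.7]
go [-12.2  62.8  60.7] turn 0.005 tcp [498.8 111.1 130.7] tray [ -4.8 189.1] t 8.23 F [ 1.6 -0.3 -0. ] tilt 0.05
```

```bash
python3 -m creep '[[[-6, 32, 5, 0], [-12, 62.8, 15, 0], [-12, 62.8, 40, 0], [-12, 62.8, 60, 0], [-12, 62.8, 60, 0]]]'|sed -n '1,6p'; python3 d.py w 490.1 174.4 24 108.56;  python3 - <<'E'
from h import *
s=ctrl.grab_frame("scene");t=ctrl.grab_frame("top")
o=np.zeros((560,800,3),np.uint8)
o[:,:400]=cv2.resize(t["color"][150:220,210:260],(400,560));o[:,400:]=cv2.resize(s["color"][180:250,360:410],(400,560))
cv2.imwrite("pics/p2.png",o)
E
```

```text
time_s: 8.65
eef_pos: [488.5, 172.2, 67.6]
tcp_rot: [-0.162, 0.987, -0.001, -0.003]
ft_force: [-0.5, -1.2, -1.3]
width: 90.1
grip_force: 0.0
go [-2.5  1.6 43.5] turn 0.002 tcp [488.5 172.2  67.6] tray [-23.  248.3] t 8.65 F [-0.5 -1.2 -1.3] tilt 0.34
```

View pics/p2.png

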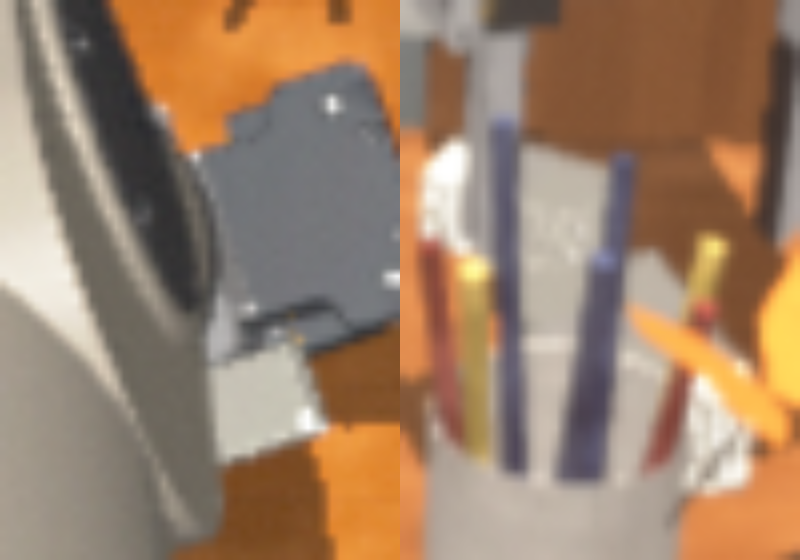

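The gripper covers the pack and the fingers are clear of it on both sides (scene crop x≈490 and 785). Going down.

```bash
python3 -m creep '[[[-1, 1, 15, 0], [-1, 1, 28, 0], [-1, 1, 36, 0], [-1, 1, 38, 0], [-1, 1, 38, 0]]]'|sed -n '2,4p'; python3 d.py w 490.1 174.4 24 108.56
```

```text
eef_pos: [492.0, 173.6, 33.6]
tcp_rot: [-0.161, 0.987, -0.0, -0.0]
ft_force: [0.6, 0.3, 1.1]
go [1.5 1.3 9.6] turn -0.0 tcp [492.  173.6  33.6] tray [-19.8 250.2] t 9.17 F [0.6 0.3 1.1] tilt 0.01
```

```bash
python3 -m creep '[[[1, 1, 4, 0], [1.5, 1.3, 8, 0], [1.5, 1.3, 9.6, 0], [1.5, 1.3, 9.6, 0], [1.5, 1.3, 9.6, 0]]]'>/dev/null;python3 d.py w 490.1 174.4 24 108.56; python3 -m creep '[[[0, 0, 0, 0], [0, 0, 0, 0], [0, 0, 0, 0], [0, 0, 0, 0], [0, 0, 0, 0]]]' 45 30; python3 -m creep '[[[0, 0, 0, 0], [0, 0, 0, 0]]]'; python3 d.py w 490.1 174.4 24 108.56
```

```text
go [-0.1 -0.3 -0.3] turn 0.0 tcp [490.  174.7  23.7] tray [-21.9 251. ] t 9.58 F [0.  0.6 0.7] tilt 0.01
time_s: 10.0
eef_pos: [490.0, 174.7, 23.7]
tcp_rot: [-0.161, 0.987, -0.0, 0.0]
ft_force: [-0.2, -0.4, -0.0]
width: 60.0
grip_force: 0.0
time_s: 10.17
eef_pos: [490.0, 174.6, 23.7]
tcp_rot: [-0.161, 0.987, -0.0, 0.0]
ft_force: [0.1, 0.5, 0.5]
width: 53.6
grip_force: 30.0
go [-0.  -0.2 -0.3] turn 0.0 tcp [490.  174.6  23.7] tray [-21.8 250.9] t 10.17 F [0.1 0.5 0.5] tilt 0.01
```

```bash
python3 -m creep '[[[0, 0, -15, 0], [0, 0, -40, 0], [0, 0, -70, 0], [0, 0, -90, 0], [0, 0, -90, 0]]]'; python3 d.py t 0 3 110 90
```

```text
time_s: 10.58
eef_pos: [491.7, 175.4, 117.1]
tcp_rot: [-0.161, 0.987, 0.001, 0.002]
ft_force: [1.6, 1.3, -1.6]
width: 53.7
grip_force: 30.0
go [  91.3 -232.5    6.4] turn 0.455 tcp [491.7 175.4 117.1] tray [-20.3 251.9] t 10.58 F [ 1.6  1.3 -1.6] tilt 0.29
```

```bash
python3 -m creep '[[[15, -38, 0, 0.09], [30, -76, 0, 0.18], [45, -114, 0, 0.27], [60, -152, 0, 0.36], [75, -190, 0, 0.455]]]'|sed -n '5,6p'; python3 d.py t 0 3 110 90
```

```text
width: 53.8
grip_force: 30.0
go [ -6.6 -42.5   2.9] turn -0.003 tcp [478.3 -31.  112.9] tray [-6.5 45.5] t 11.0 F [ 1.9  0.2 -3.4] tilt 0.05
```

```bash
python3 -m creep '[[[-3, -20, 0, 0], [-6.6, -38, 0, 0], [-6.6, -42.5, 10, 0], [-6.6, -42.5, 25, 0], [-6.6, -42.5, 35, 0]]]'|sed -n '2p'; python3 -m creep '[[[0, 0, 0, 0], [0, 0, 0, 0]]]';python3 d.py t 0 3 62 90;  python3 - <<'E'
from h import *
s=ctrl.grab_frame("scene")
cv2.imwrite("pics/p3.png",cv2.resize(s["color"][170:255,260:340],None,fx=7,fy=7,interpolation=cv2.INTER_CUBIC))
E
```

```text
eef_pos: [479.5, -72.1, 76.7]
time_s: 11.58
eef_pos: [479.7, -71.9, 77.8]
tcp_rot: [0.065, 0.998, -0.0, -0.001]
ft_force: [0.0, 1.2, -3.1]
width: 53.6
grip_force: 30.0
go [ 0.2 -2.2 15.8] turn 0.001 tcp [479.7 -71.9  77.8] tray [0.2 5.2] t 11.58 F [ 0.   1.2 -3.1] tilt 0.13
```

View pics/p3.png

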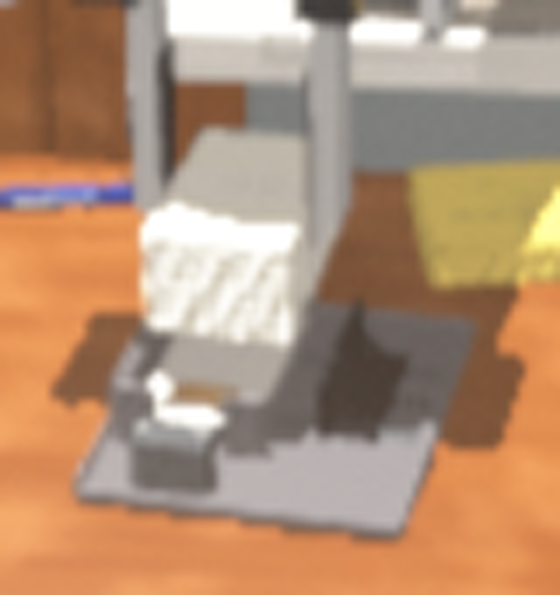

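The pack hangs over the level plate (cork pad seen at crop (205,390)). Its lower front corners are at crop (150,332) and (298,343). I'll check these against the commanded pose.

Run:
```python
from h import *
f=ctrl.grab_frame("scene")
O=np.array([478.8,-77.0]);a=-.1314;R=np.array([[np.cos(a),-np.sin(a)],[np.sin(a),np.cos(a)]])
T=lambda p:R.T@(p[:2]-O)
for q,z in(((150,332),54),((298,343),54),((143,205),94),((300,225),94)):
    print(T(plane(f,(260+(q[0]+.5)/7-.5,170+(q[1]+.5)/7-.5),z)).round(1))
# catch end edge of tray deck in same camera (expected x 82)
for q in((78,493),(402,535),(470,320)):print("deck",T(plane(f,(260+(q[0]+.5)/7-.5,170+(q[1]+.5)/7-.5),8)).round(1))
```

```text
[ 47.5 -18.3]
[43.6 36. ]
[ 25.6 -25.6]
[28.  33.5]
deck [ 88.  -35.4]
deck [89.5 84.2]
deck [-61.3  80. ]
```

```bash
python3 -m creep '[[[0, -1, 4, 0], [0, -2, 8, 0], [0, -2, 12, 0], [0, -2, 15, 0], [0, -2, 15, 0]]]'|sed -n '2p;4p'; python3 -m creep '[[[0, 0, 1.5, 0], [0, 0, 3, 0], [0, 0, 4.5, 0], [0, 0, 6, 0], [0, 0, 7, 0]]]'|sed -n '2p;4p'; python3 d.py t 0 3 40 90
```

```text
eef_pos: [479.8, -74.3, 63.1]
ft_force: [-0.7, 0.3, -3.0]
eef_pos: [480.1, -74.3, 56.5]
ft_force: [0.0, -0.7, -1.8]
go [ 0.9  0.1 16.5] turn 0.001 tcp [480.1 -74.3  56.5] tray [0.9 2.9] t 12.52 F [ 0.  -0.7 -1.8] tilt 0.01
```

```bash
python3 -m creep '[[[0.5, 0, 1, 0], [0.5, 0, 2, 0], [0.5, 0, 2, 0]]]'|sed -n '2p;4p';python3 d.py t 0 3 40 90
```

```text
eef_pos: [479.5, -74.3, 54.5]
ft_force: [0.1, 0.5, -2.7]
go [ 0.3  0.2 14.5] turn 0.0 tcp [479.5 -74.3  54.5] tray [0.3 2.8] t 12.77 F [ 0.1  0.5 -2.7] tilt 0.02
```

```bash
python3 -m creep '[[[0, 0, 2.5, 0], [0, 0, 5, 0], [0, 0, 7.5, 0], [0, 0, 9.5, 0], [0, 0, 10, 0]]]'|sed -n '2p;4p'; python3 -m creep '[[[0, 0, 0.5, 0], [0, 0, 1, 0], [0, 0, 1.5, 0]]]'|sed -n '2p;4p'; python3 -m creep '[[[0, 0, 0.5, 0], [0, 0, 1, 0]]]'|sed -n '2p;4p'
```

```text
eef_pos: [479.4, -74.3, 44.2]
ft_force: [-0.4, 0.0, -2.3]
eef_pos: [479.7, -74.2, 43.2]
ft_force: [0.6, 0.6, -2.3]
eef_pos: [479.6, -74.3, 42.2]
ft_force: [0.8, -0.7, -2.4]
```

```bash
python3 -m creep '[[[0, 0, 0.4, 0], [0, 0, 0.8, 0]]]'|sed -n '2p;4p'; python3 -m creep '[[[0, 0, 0.4, 0], [0, 0, 0.8, 0]]]'|sed -n '2p;4p'
```

```text
eef_pos: [479.5, -74.2, 41.5]
ft_force: [-1.8, 0.3, 3.1]
eef_pos: [479.5, -74.2, 40.7]
ft_force: [-5.2, 0.0, 6.9]
```

```bash
python3 -m creep '[[[0, 0, 0.3, 0], [0, 0, 0.5, 0]]]'|sed -n '2p;4p'
```

```text
eef_pos: [479.4, -74.2, 40.2]
ft_force: [-6.1, 0.4, 10.2]
```

```bash
python3 -m creep '[[[0, 0, 0.3, 0], [0, 0, 0.5, 0]]]'|sed -n '2p;4p'
```

```text
eef_pos: [479.6, -74.2, 40.0]
ft_force: [-7.9, 1.2, 19.1]
```

Firmly down, so I'll ease off and let go.

```bash
python3 -m creep '[[[0, 0, -0.3, 0], [0, 0, -0.6, 0]]]'|sed -n '2p;4p'; python3 -m creep '[[[0, 0, 0, 0], [0, 0, 0, 0], [0, 0, 0, 0], [0, 0, 0, 0]]]' 72; python3 d.py t 0 3 40 90
```

```text
eef_pos: [479.4, -74.2, 40.4]
ft_force: [-4.8, 1.1, 7.9]
time_s: 14.77
eef_pos: [479.8, -74.3, 40.2]
tcp_rot: [0.065, 0.998, -0.0, 0.0]
ft_force: [0.0, 0.2, -0.0]
width: 71.5
grip_force: 0.0
go [0.6 0.2 0.2] turn 0.001 tcp [479.8 -74.3  40.2] tray [0.6 2.8] t 14.77 F [ 0.   0.2 -0. ] tilt 0.01
```

```bash
python3 -m creep '[[[0, 0, -3, 0], [0, 0, -15, 0], [0, 0, -40, 0], [0, 0, -70, 0], [0, 0, -75, 0]]]'|sed -n '2p;4p'; python3 -m creep '[[[0, 35, 0, 0], [0, 70, 0, 0], [0, 85, 0, 0], [0, 85, 0, 0], [0, 85, 0, 0]]]' 0|sed -n '2p;4p'; python3 d.py t 0 85 19 90;  python3 - <<'E'
from h import *
s=ctrl.grab_frame("scene");t=ctrl.grab_frame("top")
o=np.zeros((560,800,3),np.uint8)
o[:,:400]=cv2.resize(t["color"][150:220,300:350],(400,560));o[:,400:]=cv2.resize(s["color"][190:260,265:315],(400,560))
cv2.imwrite("pics/p4.png",o)
E
```

```text
eef_pos: [481.4, -74.7, 118.9]
ft_force: [1.4, -0.8, 1.2]
eef_pos: [490.6, 10.7, 115.0]
ft_force: [0.2, -1.5, 0.2]
go [ 0.2 -3.5 96. ] turn 0.002 tcp [490.6  10.7 115. ] tray [ 0.3 88.5] t 15.6 F [ 0.2 -1.5  0.2] tilt 0.01
```

View pics/p4.png

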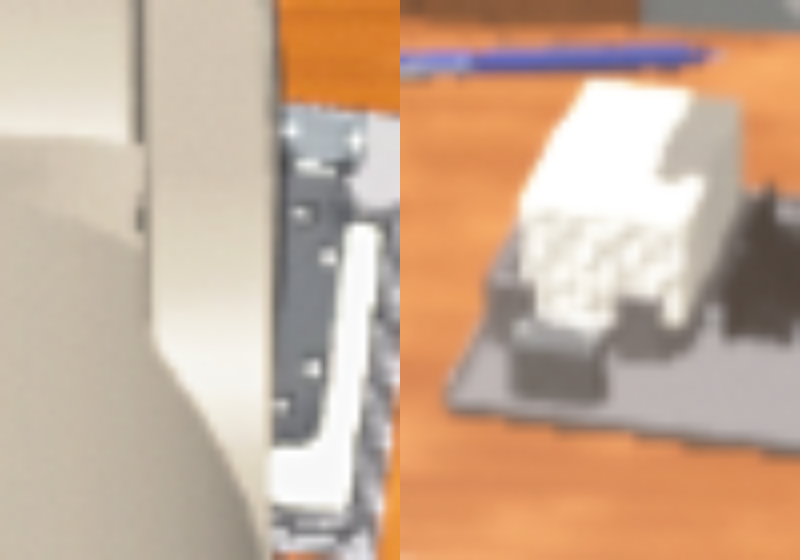

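The pack sits down between the end walls, with its top edge level at crop (525–735, 90–215). Now the guide.

```bash
python3 -m creep '[[[0, 0, 30, 0], [0, 0, 60, 0], [0, 0, 85, 0], [0, 0, 94, 0], [0, 0, 94, 0]]]'|sed -n '2p;4p'; python3 d.py t 0 68 19 90
```

```text
eef_pos: [489.3, 8.7, 19.6]
ft_force: [0.1, 0.6, 0.4]
go [ -0.8 -18.3   0.6] turn -0.001 tcp [489.3   8.7  19.6] tray [-0.8 86.3] t 16.12 F [0.1 0.6 0.4] tilt 0.21
```

```bash
python3 -m creep '[[[0, -4, 0, 0], [0, -8, 0, 0], [0, -12, 0, 0], [0, -16, 0, 0], [0, -16, 0, 0]]]'|sed -n '2p;4p'; python3 -m creep '[[[0, -1, 0, 0], [0, -2, 0, 0], [0, -3, 0, 0], [0, -4, 0, 0], [0, -5, 0, 0]]]'|sed -n '2p;4p'; python3 -m creep '[[[0, -1, 0, 0], [0, -2, 0, 0], [0, -3, 0, 0], [0, -4, 0, 0]]]'|sed -n '2p;4p'; python3 d.py t 0 47 19 90
```

```text
eef_pos: [489.0, -6.8, 22.0]
ft_force: [-0.2, 0.1, 0.0]
eef_pos: [488.0, -10.8, 21.2]
ft_force: [0.1, -0.5, -0.0]
eef_pos: [487.4, -14.8, 21.2]
ft_force: [0.1, -0.3, -0.0]
go [  0.4 -15.7   2.2] turn 0.001 tcp [487.4 -14.8  21.2] tray [ 0.4 62.7] t 17.28 F [ 0.1 -0.3 -0. ] tilt 0.01
```

```bash
for i in 1; do python3 -m creep '[[[0, -1, 0, 0], [0, -2, 0, 0], [0, -3, 0, 0], [0, -4, 0, 0]]]'|sed -n '2p;4p'; python3 -m creep '[[[0, -1, 0, 0], [0, -2, 0, 0], [0, -3, 0, 0], [0, -4, 0, 0]]]'|sed -n '2p;4p'; done; python3 d.py t 0 47 19 90
```

```text
eef_pos: [486.9, -18.7, 21.2]
ft_force: [0.3, 1.8, -0.1]
eef_pos: [486.4, -22.7, 21.2]
ft_force: [-0.3, 2.3, -0.5]
go [ 0.4 -7.9  2.2] turn 0.001 tcp [486.4 -22.7  21.2] tray [ 0.4 54.9] t 17.95 F [-0.3  2.3 -0.5] tilt 0.0
```

```bash
python3 -m creep '[[[0, -1, 0, 0], [0, -2, 0, 0], [0, -3, 0, 0], [0, -4, 0, 0], [0, -5, 0, 0]]]'|sed -n '2p;4p'; python3 -m creep '[[[0, -0.5, 0, 0], [0, -1, 0, 0], [0, -1.5, 0, 0], [0, -2, 0, 0]]]'|sed -n '2p;4p'
```

```text
eef_pos: [485.8, -27.7, 21.2]
ft_force: [-0.6, 2.6, 0.1]
eef_pos: [485.5, -29.4, 21.2]
ft_force: [-0.0, 3.5, 0.4]
```

```bash
python3 -m creep '[[[0, -0.5, 0, 0], [0, -1, 0, 0]]]'|sed -n '2p;4p'; python3 d.py t 0 47 19 90
```

```text
eef_pos: [485.4, -30.6, 21.2]
ft_force: [0.7, 4.3, 0.4]
go [0.4 0.1 2.2] turn 0.001 tcp [485.4 -30.6  21.2] tray [ 0.4 46.9] t 18.87 F [0.7 4.3 0.4] tilt 0.0
```

Now it's pushing the pack as well (about 4 N). Continuing in small steps until the fence stops it.

```bash
python3 -m creep '[[[0, -0.4, 0, 0], [0, -0.8, 0, 0]]]'|sed -n '2p;4p'; python3 -m creep '[[[0, -0.4, 0, 0], [0, -0.8, 0, 0]]]'|sed -n '2p;4p'
```

```text
eef_pos: [485.3, -31.4, 21.2]
ft_force: [0.6, 3.4, -0.3]
eef_pos: [485.1, -32.2, 21.2]
ft_force: [-0.4, 3.1, -0.2]
```

```bash
python3 -m creep '[[[0, -0.3, 0, 0], [0, -0.6, 0, 0]]]'|sed -n '2p;4p'
```

```text
eef_pos: [485.1, -32.7, 21.2]
ft_force: [0.9, 6.8, -0.2]
```

```bash
python3 -m creep '[[[0, -0.2, 0, 0], [0, -0.4, 0, 0]]]'|sed -n '2p;4p'; python3 d.py t 0 47 19 90
```

```text
eef_pos: [485.1, -32.7, 21.2]
ft_force: [0.3, 7.9, 0.4]
go [0.4 2.3 2.2] turn 0.001 tcp [485.1 -32.7  21.2] tray [ 0.4 44.7] t 19.53 F [0.3 7.9 0.4] tilt 0.03
```

Solid against the fence at about 8 N. Retreating and checking.

```bash
python3 -m creep '[[[0, 1, 0, 0], [0, 5, 0, 0], [0, 15, 0, 0], [0, 30, 0, 0], [0, 30, 0, 0]]]'|sed -n '2p;4p'; python3 -m creep '[[[0, 0, -30, 0], [0, 0, -65, 0], [0, 0, -100, 0], [0, 0, -130, 0], [0, 0, -150, 0]]]'|sed -n '2p;4p'; python3 -m creep '[[[20, 35, 0, 0], [20, 75, 0, 0], [20, 115, 0, 0], [20, 155, 0, 0], [20, 195, 0, 0]]]'|sed -n '2p'; python3 -m creep '[[[0, 0, 0, 0], [0, 0, 0, 0]]]'|sed -n '1,4p'
python3 - <<'E'
from h import *
s=ctrl.grab_frame("scene");t=ctrl.grab_frame("top")
o=np.zeros((560,800,3),np.uint8)
o[:,:400]=cv2.resize(t["color"][150:220,300:350],(400,560));o[:,400:]=cv2.resize(s["color"][190:260,265:315],(400,560))
cv2.imwrite("pics/p5.png",o)
O=np.array([478.8,-77.0]);a=-.1314;R=np.array([[np.cos(a),-np.sin(a)],[np.sin(a),np.cos(a)]])
B=cv2.resize(t["color"][150:230,318:360],None,fx=8,fy=8,interpolation=cv2.INTER_LINEAR)
for th in(225,240):
  for c in blobs(B.min(2)>th,4000):
    c=(c+.5)/8-.5+[318,150];r,_=rect(t,c,56);print(R.T@(np.array(r[0])-O),r[1],r[2])
E
```

```text
eef_pos: [489.4, -0.7, 21.1]
ft_force: [-0.1, 0.5, -0.0]
eef_pos: [489.6, -3.6, 174.0]
ft_force: [0.1, 0.6, -0.6]
eef_pos: [494.3, 194.5, 171.4]
time_s: 20.95
eef_pos: [494.2, 194.6, 170.7]
tcp_rot: [0.064, 0.998, -0.0, -0.0]
ft_force: [-0.4, -0.7, 0.2]
[3.80111931 0.39858466] (55.35493087768555, 97.25289916992188) 83.3013687133789
[3.61370421 0.30501572] (53.81590270996094, 95.25182342529297) 82.76307678222656
```

View pics/p5.png

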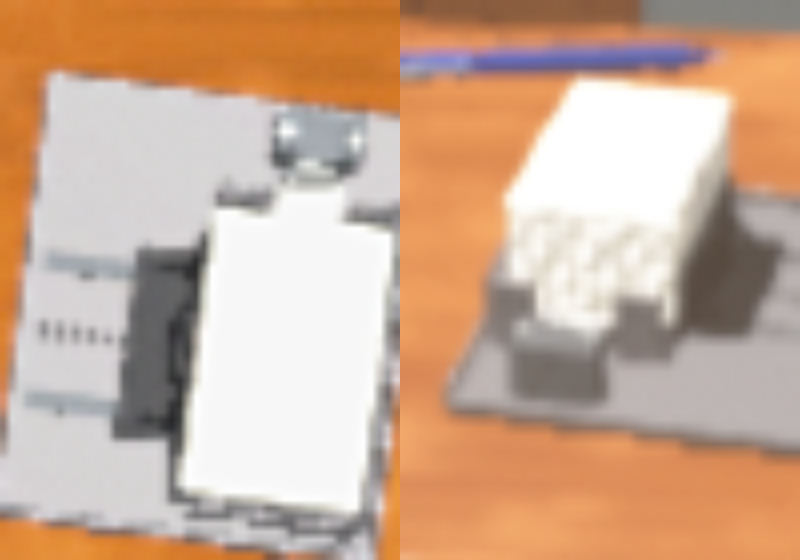

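The pack lies flat and square with the guide against it. In the top crop its lower-left corner is at (182,490), clear of the end wall. Measured y is about 0.3 mm, x about -1 mm (allowing for the tongue in the mask), and the angle is within 0.014 rad.

```bash
python3 -c "
from rig import ctrl
print(ctrl.finish_job())"
```

```text
the job is handed in; nothing more can be done
None
```

I handed the job in: the plate is latched level, the pack lies flat and square against the fence, and the guide is pushed up against it; `finish_job()` gave no verdict. The readings were about 13 N on the plate, 8 N on the guide and 21 N as the pack seated, all under the limits, and the mug, stapler and dish weren't touched.

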